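Free the sample wheel for a change

ROBOT

A 6-joint arm with a two-finger parallel gripper is mounted at the origin on the work surface. World frame = base frame: x ahead of the robot, y to its left, z up, the work surface at z = 0. Lengths are in m, angles in rad, forces in N, time in s.
With the tool pointing down it reaches from about 0.35 to 0.85 m from the base axis. Payload 8.1 kg.
Tool frame: the origin (TCP) lies at the very end of the fingers, on their centre line; the grasp point (between the pads) lies 19 mm behind it (robot.pinch_z is the distance from the TCP to the grasp point, in m); x points along the fingers, z is the direction in which the jaws open and shut, and the axes are right-handed (so a half turn about x gives the same grasp; the last joint's range is limited). The gripper opens to 93 mm and grips with 3 to 60 N. Pads are 15 mm wide; open, the fingers measure 128 mm over their backs; the gripper's body (75 mm by 188 mm) begins 65 mm behind the grasp point.
Start: joints at [1.109, 0.13, 1.488, -0, 1.523, -0.085], TCP at [0.221, 0.558, 0.219] pointing down, gripper open.
Joint ranges: [-2.96, 2.96], [-0.89, 2.26], [0.02, 2.5], [-1.34, 4.48], [0, 2.73], [-2.66, 2.66]. Speed limits (rad/s): [2.39, 2.39, 2.79, 3.14, 3.14, 3.14].

INTERFACE

Orientations are given as a rotation vector (axis times angle).
In Python, from plant import robot, optics, ticket gives the robot as it stands.
- The arm moves only by the tool jog_arm, never from a script. Its argument "targets" is a list of rows, each a list of 7 numbers: the shift along the tool's x, y, z in cm, then the turn, a rotation vector about the tool's x, y, z in degrees, then the closure, from 0 (fully open) to 1 (shut). In form: [[dx, dy, dz, ax, ay, az, grip], ...]. A call has 1 to 5 rows; each row is the pose to reach, as a shift and turn from the pose measured when the call began, along the tool's axes at that moment; what a row does not reach only later rows make up. A row lasts 1/8 s, in which the tool goes at most 62.5 mm and 10.7 degrees, less where a joint would pass 70% of its speed; a pose out of reach is approached as far as the arm can. A call with a gripper value outside its range is refused whole. The fingers move at their own pace and stop on an object; "squeeze" is the grip in N (left out, the last holds). Time passes only in rows, so rows that repeat a pose let the fingers close. It gives the time, the measured TCP pose, the force and the opening at its end, in the units of the state.
- robot.read_state(): the state, without advancing time (a new reading comes with each control period).
- optics.read_camera(name): name is "scene" or "top" or "wrist"; returns a dict with "frame" (400x640x3 uint8, red, green, blue), "vertical_fov" (degrees; the focal length in pixels is half the picture's height over the tangent of half this angle, whatever the lens; pixels are square), "cx", "cy" (the principal point, pixels), "R" (3x3) and "t" (3): a world point X has camera coordinates R X + t. Camera axes: x right, y down, z forward; pixel columns grow to the right and rows downward; lengths in m; the calibration is good to about 2 mm. A picture is of the moment at which its call begins. There is no depth.
- ticket.close_job(): hands the job in, once; it reports no verdict.
The state is a dict: "t": time; "q": joint angles; "dq": joint speeds; "joint_torque": joint torques, N m; "tool_pos": TCP position; "orientation": TCP orientation; "force": force on the tool from outside, world axes, zero at the start; "wrist_torque": the same for the moment, N m; "opening": finger opening in m.
Only numpy, scipy, OpenCV 4.12 (cv2) and the standard library are available. Lean on these libraries where they do the work, as an engineer would, in place of code of your own. Each camera call takes 0.05 s, during which the arm holds its last target.

TASK

A sample wheel has to be changed, and it only comes off in its home position: turn the wheel until its peg stands at the steel fin on the housing and the wheel rests in that detent. Then pull the post of the hold-down arm's latch out sideways against its spring and lift the arm until its socket is at least 6 cm above the ball. Finish while still holding the arm up there, so that a colleague can take the wheel out, and leave the jar, mug and tray alone.

Things in the scene. Friction and masses are not known exactly. Their poses are not given: they have to be found in the camera images.
- stand: Cream-white bench stand that carries all, fixed: housing 370 x 270 mm, top at 45 mm. Origin on the bench under the wheel's axis; x axis toward the arm's hinge (roughly away from the robot), y axis toward the side of the latch post, z up: the 'stand' frame. The housing spans x -145 to 225, y -135 to 135 mm. Placed anew each time, turned up to 20 degrees.
- wheel (a joint): Angle of the sample wheel (rad): 0 at home, growing clockwise seen from above. A spring roller that drops into the 12 slots of its index ring makes a detent every 0.524 rad; it pulls in the last 0.05 rad by itself, and pushing out of a slot takes about 8 N at the peg. It starts 0.4 to 1.7 clockwise of home, in or between slots, so it must go anticlockwise.
- disc (a point): A point on the wheel's axis at the top of the plate, 72 mm above the bench. Aluminium plate, radius 90 mm, with 12 copper sample capsules 4 mm proud of it on a 58 mm radius; below it the steel index ring with 12 slots, radius 100 mm, 49 to 59 mm above the bench.
- peg (a point): Middle of the black upright turning peg on the wheel: 16 mm diameter, from 72 to 112 mm above the bench (this point at 92 mm), with a 22 mm wide foot 5 mm high, 78 mm from the wheel's axis. It turns with the wheel.
- home (a point): Where the middle of the peg is when the wheel is home: stand (-39, -67.5, 92) mm. It lies in line with the fin: a thin upright steel blade, 22 x 5 mm, top 71 mm above the bench, fixed on the housing just outside the ring and pointing at the wheel's axis.
- ball (a point): Centre of the steel ball stud (30 mm diameter, flat-cut below, on a 12 mm neck) in the middle of the wheel, on its axis, 100 mm above the bench.
- hinge (a point): Middle of the hold-down arm's horizontal hinge pin, stand (190, 0, 112) mm; the pin runs along the stand's y axis between two aluminium cheeks, top 128 mm above the bench.
- hold_arm (a joint): Angle of the hold-down arm (rad): 0 when down, socket over the ball; grows as it swings up about the hinge, at most 0.95. Aluminium bar 34 mm wide, 14 mm thick, top 122 mm above the bench when down, 190 mm from hinge to socket; 0.6 to 0.85 kg with the latch. Nothing holds it up: let go, it falls back. It cannot rise while the latch is in.
- socket (a point): Centre of the arm's round socket (dark steel cup, 46 mm diameter, top 124 mm above the bench when down); at the ball's centre while the arm is down.
- latch (a joint): Travel of the spring latch on the arm (m): 0 in, its bolt under the ball; grows as its post is pulled away from the arm along the stand's +y axis, at most 0.013. It frees the ball from 0.008. The spring pulls back with 5 N at 0 and 9.5 N at 0.013; it does not stay out by itself.
- post (a point): Grip point of the black upright pull post on the latch bar: 16 mm diameter, from 23 mm below to 24 mm above this point, the top 7 mm a 21 mm cap. At rest it is at stand (0, 78, 120) mm, with 35 mm free between it and the bolt guide on the arm. It slides with the latch, swings and leans with the arm.
- jar_mid (a point): Bystander: middle of an amber glass jar, 56 mm diameter, 75 mm high.
- mug_mid (a point): Bystander: middle of a white mug, 82 mm diameter, 95 mm high.
- tray_mid (a point): Bystander: middle of a blue open plastic tray, 100 x 150 x 40 mm.

How it is judged:
On the way, in this order (a step that is already met when the one before it is completed fails the run):
1. the wheel is turned home and seated in the detent (peg within 6 mm of the home point) while the arm is still down (horizontal distance between peg and home below 0.006 m and velocity of joint wheel between -0.1 and 0.1 rad/s and value of joint hold_arm below 0.06 rad), for 0.2 s.
2. the latch is pulled out at least 7 mm with the arm still down (value of joint latch above 0.007 m and value of joint hold_arm below 0.06 rad), for 0.04 s.
At the end, for the whole second after the job is handed in: The socket is at least 55 mm above the ball, the arm is still and held by the gripper's fingers alone (on the arm or its latch post), and the wheel still rests at home (peg within 8 mm of the home point) (z of socket in the frame of stand above 0.155 m and contact force between hold_arm and the fingers above 1 N and velocity of joint hold_arm between -0.15 and 0.15 rad/s and horizontal distance between peg and home below 0.008 m and contact force between hold_arm and jar below 0.1 N and contact force between hold_arm and mug below 0.1 N and contact force between hold_arm and tray below 0.1 N); the arm keeps its last pose, push and grip.
It fails at once if the jar, mug or tray is moved by more than 20 mm (distance of any of jar_mid, mug_mid, tray_mid from where it was at the start of the episode above 0.02 m).
It also fails if it takes over 53 s, if anything falls off the work surface, if the arm or the gripper's body presses on something with over 40 N, if the wrist force passes 120 N, or if a joint passes its speed limit or range.

## Working session

There is one attempt and no reset: what is moved stays moved. The work goes in short steps, Python scripts to look and compute and a tool call to move; the robot and the scene stay as the last step left them, time stands still between calls to the robot, and variables do not carry over. Pictures are saved under pics/ and viewed, and the job is handed in when it is done.

Besides the shell and the picture viewer there is one more tool, called after "Emit:" as name(argument=value, ...), one argument or row to a line, values as JSON. jog_arm: Moves the arm, as the interface text tells. Its arguments: {"type":"object","properties":{"targets":{"type":"array"},"squeeze":{"type":"number"}},"required":["targets"]}

```bash
ls; mkdir -p pics
python3 - <<'E'
from plant import robot, optics, ticket
import cv2
print(robot.read_state(), robot.pinch_z)
for n in ["scene","top","wrist"]:
    c=optics.read_camera(n); print(n,c["vertical_fov"],c["cx"],c["cy"],c["R"],c["t"])
    cv2.imwrite(f"pics/{n}0.png",c["frame"][:,:,::-1])
E
```

```text
pics
{'t': 0.0, 'q': array([ 1.10856798e+00,  1.31126325e-01,  1.48926415e+00, -4.43576909e-05,
        1.52299209e+00, -8.54332239e-02]), 'dq': array([ 0.00064735,  0.0016606 , -0.0016168 , -0.00025823, -0.00060024,
        0.00109004]), 'joint_torque': array([ 6.10872503e-04, -5.59852731e+01, -4.91755557e+01,  7.68982340e-02,
        3.62315343e-02, -2.01421444e-04]), 'tool_pos': array([0.22052789, 0.55740037, 0.21761656]), 'orientation': array([-0.9282842 ,  1.365797  ,  0.92677473]), 'force': array([ 0.26133087,  0.23050488, -0.06064473]), 'wrist_torque': array([-0.04873803,  0.00107388,  0.00191842]), 'opening': 0.09302314458922371} 0.0188
scene 55.10455302042754 313.83708349300304 199.69288591029442 [[-0.81789598  0.57533909  0.00557649]
 [ 0.43230165  0.62089358 -0.65391623]
 [-0.37968598 -0.53242473 -0.7565464 ]] [ 0.50448956 -0.16969385  1.49887418]
top 55.18626712219313 320.7800697290508 198.18793520802788 [[ 0.02713154 -0.9995823   0.00995548]
 [-0.99646447 -0.02783641 -0.07926971]
 [ 0.07951372 -0.00776957 -0.99680349]] [-0.02155199  0.61655919  1.06833253]
wrist 68.18812888821222 322.6289769376303 203.25333327763332 [[ 3.67827831e-01  9.29893818e-01 -4.16271541e-04]
 [ 8.92546069e-01 -3.52928929e-01  2.80718161e-01]
 [ 2.60891168e-01 -1.03627494e-01 -9.59790155e-01]] [-0.59946713 -0.03235782  0.39049977]
```

View pics/scene0.png

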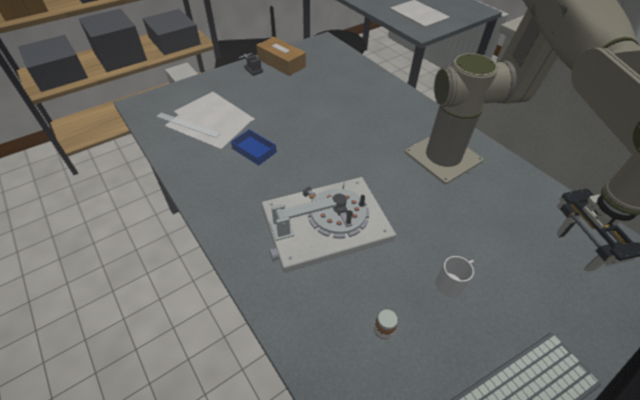

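View pics/top0.png

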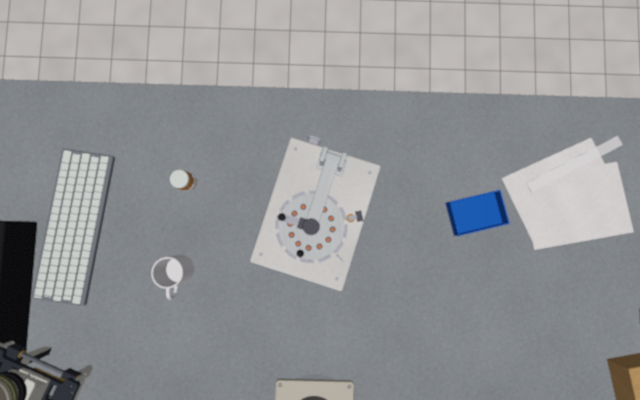

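View pics/wrist0.png

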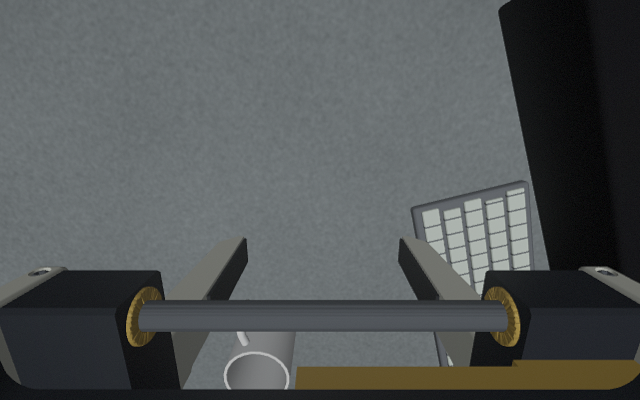

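```bash
cat > h.py <<'E'
import numpy as np, cv2
from plant import robot, optics
from scipy.spatial.transform import Rotation as Ro
def cam(n,save=None):
    c=optics.read_camera(n); c["f"]=200/np.tan(np.radians(c["vertical_fov"]/2))
    if save: cv2.imwrite(f"pics/{save}.png",c["frame"][:,:,::-1])
    return c
def ray(c,u,v):
    d=c["R"].T@np.array([(u-c["cx"])/c["f"],(v-c["cy"])/c["f"],1]); o=-c["R"].T@c["t"]; return o,d
def onz(c,u,v,z):
    o,d=ray(c,u,v); return o+d*(z-o[2])/d[2]
def proj(c,X):
    p=c["R"]@np.asarray(X)+c["t"]; return c["f"]*p[:2]/p[2]+[c["cx"],c["cy"]]
E
python3 - <<'E'
from h import *
c=cam("top")
im=c["frame"]
crop=im[120:310,220:410]
cv2.imwrite("pics/topcrop.png",cv2.resize(crop[:,:,::-1],None,fx=4,fy=3.1 if 0 else 3.15,interpolation=cv2.INTER_CUBIC)) if 0 else cv2.imwrite("pics/topcrop.png",cv2.resize(crop[:,:,::-1],(600,600),interpolation=cv2.INTER_CUBIC))
f=im.astype(int); print(im[280,330],im[250,265],im[300,400])
m=((f[:,:,0]>f[:,:,2]+5)&(f.sum(2)>480)).astype(np.uint8)
m[:120]=0;m[320:]=0;m[:,:230]=0;m[:,400:]=0
k=cv2.morphologyEx(m,cv2.MORPH_CLOSE,np.ones((5,5)))
cs,_=cv2.findContours(k,cv2.RETR_EXTERNAL,cv2.CHAIN_APPROX_NONE)
b=max(cs,key=cv2.contourArea);print(cv2.contourArea(b),cv2.minAreaRect(b),cv2.boxPoints(cv2.minAreaRect(b)))
# world
P=np.array([onz(c,u,v,0.045)[:2] for u,v in b[:,0,:]],np.float32)
r=cv2.minAreaRect(P);print(r);print(cv2.boxPoints(r))
s=cam("scene");cv2.imwrite("pics/scenecrop.png",cv2.resize(s["frame"][165:280,250:410,::-1],(800,575),interpolation=cv2.INTER_CUBIC))
cv2.imwrite("pics/mask.png",k*255)
E
```

```text
[200 198 196] [199 197 195] [131 135 139]
76.0 ((350.5, 217.5), (11.0, 9.0), 90.0) [[346. 212.]
 [355. 212.]
 [355. 223.]
 [346. 223.]]
((0.5635285973548889, -0.08883187919855118), (0.030702631920576096, 0.025183549150824547), 1.5631113052368164)
[[ 0.5478395  -0.07666354]
 [ 0.5485265  -0.10183772]
 [ 0.5792177  -0.10100022]
 [ 0.57853067 -0.07582603]]
```

View pics/topcrop.png

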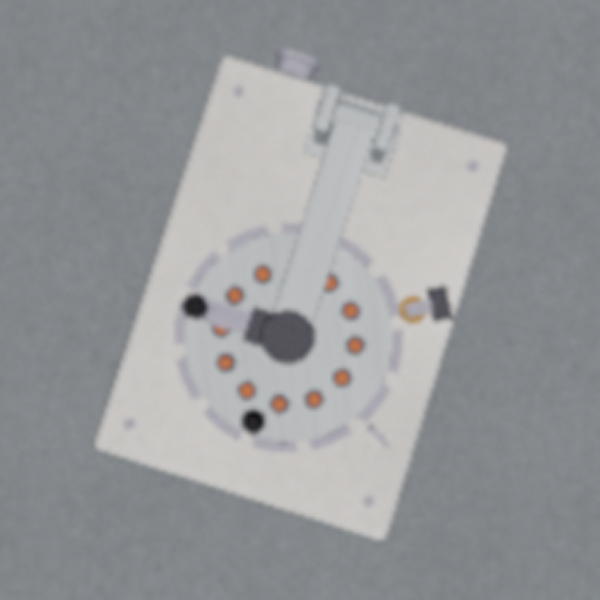

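View pics/scenecrop.png

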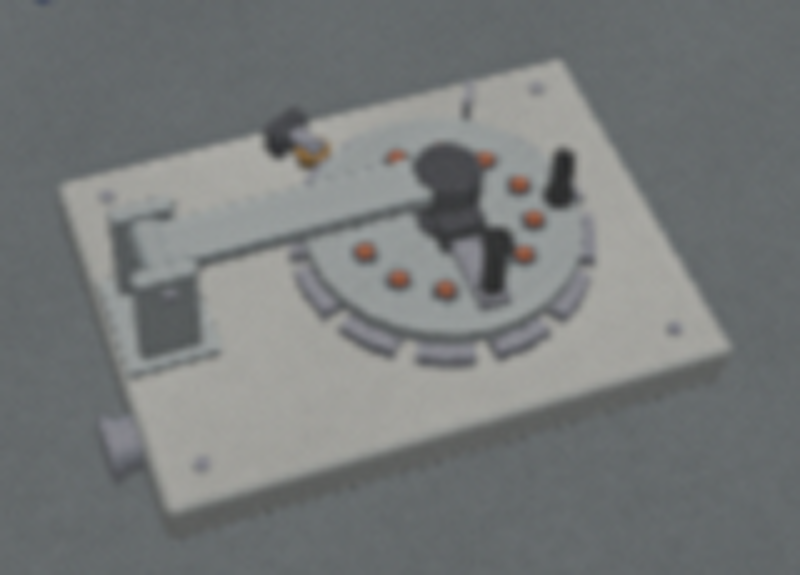

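The top crop shows the housing, post at crop (195,306), peg at (253,421), fin at about (375,433), and cup at (288,337). The scene crop shows the same parts: peg (562,178), post (495,260). Next I fit the stand pose.

```bash
cat > meas.py <<'E'
from h import *
def fit(c):
    im=c["frame"]; g=im.astype(int)
    m=((g.sum(2)>465)&(g[:,:,2]-g[:,:,0]<6)).astype(np.uint8)
    z=np.zeros_like(m); z[120:310,220:410]=m[120:310,220:410]
    cs,_=cv2.findContours(z,cv2.RETR_EXTERNAL,cv2.CHAIN_APPROX_NONE)
    b=cv2.convexHull(max(cs,key=cv2.contourArea))
    P=np.array([onz(c,u,v,0.045)[:2] for u,v in b[:,0,:]],np.float32)
    return cv2.minAreaRect(P)
def dark(c,box):
    x0,y0,x1,y1=box; s=c["frame"][y0:y1,x0:x1].sum(2)
    n,l,st,ce=cv2.connectedComponentsWithStats((s<170).astype(np.uint8))
    return [(st[i],ce[i]+[x0,y0]) for i in range(1,n) if st[i][4]>3]
E
python3 - <<'E'
from meas import *
c=cam("top"); r=fit(c); print(r); print(cv2.boxPoints(r))
B=cv2.boxPoints(r)
for st,ce in dark(c,(250,190,370,290)): print(st,ce,onz(c,*ce,.112),onz(c,*ce,.144))
s=cam("scene")
for st,ce in dark(s,(250,165,410,280)): print(st,ce)
E
```

```text
((0.5749379396438599, 0.00862923264503479), (0.2693532109260559, 0.37099888920783997), 73.89266204833984)
[[ 0.35935616 -0.06929592]
 [ 0.715791   -0.172225  ]
 [ 0.7905197   0.08655439]
 [ 0.4340849   0.18948346]]
[29 24  6  6 24] [281.41666667 216.45833333] [0.5591764  0.09767907 0.112     ] [0.55824517 0.09468479 0.144     ]
[48 61  5  5 22] [299.90909091 252.90909091] [0.46598717 0.04640393 0.112     ] [0.46803202 0.04504717 0.144     ]
[110  31   4  10  28] [361.82142857 200.96428571]
[97 47  5 11 33] [348.6969697  216.54545455]
```

```bash
cat >> h.py <<'E'
YAW=np.radians(-16.11); O=np.array([.5365,.0197,0])
RS=Ro.from_euler('z',YAW).as_matrix()
def W(p): return O+RS@np.asarray(p,float)
def tool(): 
    s=robot.read_state(); return s,np.array(s["tool_pos"]),Ro.from_rotvec(s["orientation"]).as_matrix()
def down(jaw): # jaw world yaw deg
    a=np.radians(jaw); z=np.array([np.cos(a),np.sin(a),0]); x=np.array([0,0,-1.]); return np.column_stack([x,np.cross(z,x),z])
def rows(targets):
    s,p,R=tool()
    for P,T in targets:
        print(np.round(R.T@(P-p)*100,2),np.round(np.degrees(Ro.from_matrix(R.T@T).as_rotvec()),1))
E
python3 - <<'E'
from h import *
c=cam("top");s=cam("scene")
def pg(a,z): a=np.radians(a); return W([.078*np.cos(a),.078*np.sin(a),z])
for n,P in [("post",W([0,.078,.120])),("peg",pg(175.4,.092)),("pegtop",pg(175.4,.112)),("fin",W([-.058,-.1,.071])),("hinge",W([.19,0,.112]))]: print(n,P,proj(c,P),proj(s,P))
st,p,R=tool(); print(p,R,st["q"])
a=175.4
rows([(pg(a,.20),down(69.3)),(pg(a,.20),down(249.3))])
E
```

```text
post [0.55814362 0.094637   0.12      ] [282.29053558 216.79119058] [348.3322729  217.05098263]
peg [0.46354018 0.04728377 0.092     ] [299.88315739 253.35376967] [361.61968401 199.65956001]
pegtop [0.46354018 0.04728377 0.112     ] [299.54041246 253.85025217] [362.25098698 195.52591135]
fin [ 0.45302938 -0.0602791   0.071     ] [339.91302274 257.83716938] [343.11060432 182.74574695]
hinge [ 0.71903884 -0.03302164  0.112     ] [332.88520745 157.47341182] [280.0974557  215.37650669]
[0.22072639 0.55787922 0.21857124] [[-6.86688577e-05 -9.29845697e-01  3.67949690e-01]
 [-1.24375575e-04  3.67949696e-01  9.29845689e-01]
 [-9.99999990e-01  1.80874871e-05 -1.40916779e-04]] [ 1.10859622e+00  1.30437924e-01  1.48827514e+00  6.00917479e-06
  1.52302154e+00 -8.53973364e-02]
[  1.86 -41.37 -38.54] [-0.9 -0.  -0. ]
[  1.86 -41.37 -38.54] [179.1  -0.    0. ]
```

Emit:
jog_arm(
  targets=[
    [0.5,-10,-9.6,-0.9,0,0,0.45],
    [1,-20,-19,-0.9,0,0,0.45],
    [1.5,-31,-28.5,-0.9,0,0,0.45],
    [1.8,-41.4,-38.5,-0.9,0,0,0.45],
    [1.8,-41.4,-38.5,-0.9,0,0,0.45],
  ],
)

```text
t: 1.08
tool_pos: [0.3553, 0.2741, 0.2084]
orientation: [-0.94, 1.358, 0.939]
force: [1.3, 0.8, -0.9]
opening: 0.0521
```

Run:
```python
from h import *
a=np.radians(175.4)
P=W([.078*np.cos(a),.078*np.sin(a),.2]); rows([(P,down(69.3))])
```

```text
[  0.84 -18.13 -17.4 ] [0. 0. 0.]
```

Emit:
jog_arm(
  targets=[
    [0.8,-18.1,-17.4,0,0,0,0.45],
    [0.8,-18.1,-17.4,0,0,0,0.45],
    [0.8,-18.1,-17.4,0,0,0,0.45],
    [0.8,-18.1,-17.4,0,0,0,0.45],
    [0.8,-18.1,-17.4,0,0,0,0.45],
  ],
)

```text
t: 1.7
tool_pos: [0.4642, 0.0436, 0.2003]
orientation: [-0.936, 1.36, 0.934]
force: [-0.8, 1.3, -1.0]
opening: 0.0514
```

Run:
```python
from h import *
c=cam("wrist","w1")
a=np.radians(175.4)
P=W([.078*np.cos(a),.078*np.sin(a),.2]); rows([(P,down(69.3))])
st,p,R=tool();print(p,st["q"])
for z in (.112,.077,.072):
  P[2]=z; print(proj(c,P))
print(proj(c,p),proj(c,p+R[:,0]*.1))
print("post",proj(c,W([0,.078,.144])),"fin",proj(c,W([-.058,-.1,.071])),"cup",proj(c,W([0,0,.124])))
```

```text
[0.03 0.08 0.18] [-0.2  0.   0. ]
[0.46365973 0.04533917 0.20029492] [-1.28544790e-02 -2.32450487e-01  1.87208876e+00  2.53268578e-04
  1.50138830e+00 -1.21876806e+00]
[326.0039877  205.48567201]
[325.58766803 195.48284957]
[325.53570408 194.2343231 ]
[324.84165236 248.43937438] [324.00589194 202.74437706]
post [416.65577103 295.33316038] fin [227.04846214 220.26817257] cup [326.29132585 289.13007828]
```

View pics/w1.png

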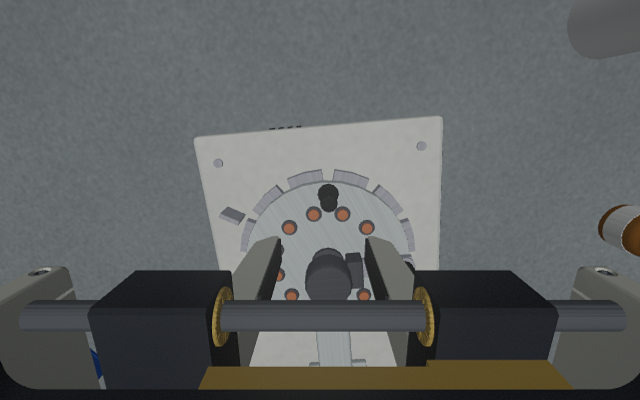

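Run:
```python
from h import *
c=cam("wrist")
im=c["frame"]; cv2.imwrite("pics/w1c.png",cv2.resize(im[170:260,260:400,::-1],(784,504),interpolation=cv2.INTER_CUBIC))
s=im.sum(2)[175:225,305:350]; 
n,l,st,ce=cv2.connectedComponentsWithStats((s<150).astype(np.uint8))
for i in range(1,n):
    if st[i][4]>10: print(st[i]+np.array([305,175,0,0,0]),ce[i]+[305,175])
```

```text
[317 186  20  27 218] [327.11009174 196.08256881]
```

View pics/w1c.png

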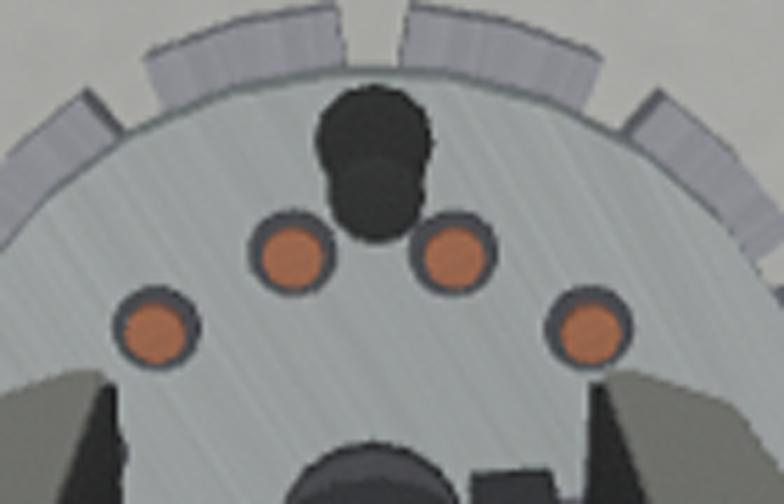

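```bash
cat >> h.py <<'E'
def peg(a,z): a=np.radians(a); return W([.078*np.cos(a),.078*np.sin(a),z])
E
python3 - <<'E'
from h import *
rows([(peg(174.7,.083),down(68.6))])
E
```

```text
[ 1.173e+01 -1.000e-02  1.400e-01] [0.6 0.  0. ]
```

Emit:
jog_arm(
  targets=[
    [5,0,0.1,0.6,0,0,0.45],
    [10,0,0.1,0.6,0,0,0.45],
    [11.7,0,0.1,0.6,0,0,0.45],
    [11.7,0,0.1,0.6,0,0,0.45],
  ],
)

```text
t: 2.3
tool_pos: [0.4628, 0.0489, 0.083]
orientation: [-0.93, 1.363, 0.932]
force: [-0.1, -0.7, 1.2]
opening: 0.0511
```

Emit:
jog_arm(
  targets=[
    [0,0,0,0,0,0,0.9],
    [0,0,0,0,0,0,0.9],
    [0,0,0,0,0,0,0.9],
    [0,0,0,0,0,0,0.9],
  ],
  squeeze=20,
)

```text
t: 2.8
tool_pos: [0.4632, 0.0488, 0.0835]
orientation: [-0.93, 1.362, 0.932]
force: [-0.6, -0.4, 0.9]
opening: 0.0158
```

Run:
```python
from h import *
st,p,R=tool();print(p,st["force"],st["opening"],st["q"])
d=RS.T@(p-O);print(d,np.hypot(*d[:2]),np.degrees(np.arctan2(d[1],d[0]))%360)
cam("wrist","w2");
```

```text
[0.4631576  0.04883142 0.08349822] [-0.57986356 -0.37827844  0.94022862] 0.015810846804993752 [-5.91301398e-03 -1.27739386e-01  2.00019778e+00  1.02420413e-03
  1.26973734e+00 -1.20497946e+00]
[-0.07854575  0.00763623  0.08349822] 0.07891607559461482 174.447147887788
```

View pics/w2.png

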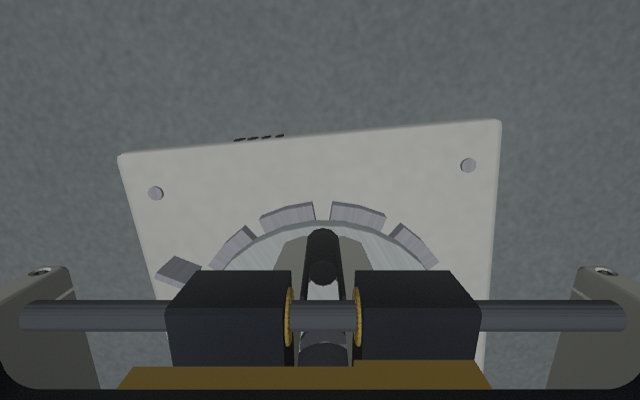

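Run:
```python
from h import *
st,p,R=tool()
for D in (7,14,21,28,35):
    Z=Ro.from_euler('z',D,degrees=True).as_matrix()
    rows([(O+Z@(p-O)+[0,0,p[2]*0],Z@R)])
```

```text
[-0.   -0.05 -0.96] [-7.  0.  0.]
[-0.   -0.22 -1.91] [-14.   0.   0.]
[-0.   -0.51 -2.83] [-21.   0.   0.]
[-0.   -0.9  -3.71] [-28.   0.   0.]
[-0.   -1.4  -4.53] [-35.   0.   0.]
```

Emit:
jog_arm(
  targets=[
    [0,-0.05,-0.96,-7,0,0,0.9],
    [0,-0.22,-1.91,-14,0,0,0.9],
    [0,-0.51,-2.83,-21,0,0,0.9],
    [0,-0.9,-3.71,-28,0,0,0.9],
    [0,-1.4,-4.53,-35,0,0,0.9],
  ],
  squeeze=25,
)

```text
t: 3.48
tool_pos: [0.4608, 0.0016, 0.0836]
orientation: [-1.386, 1.082, 1.385]
force: [6.4, 12.3, -4.1]
opening: 0.0152
```

Run:
```python
from h import *
st,p,R=tool();print(p,st["force"],st["opening"],st["q"])
d=RS.T@(p-O);a=np.degrees(np.arctan2(d[1],d[0]))%360;print(d,np.hypot(*d[:2]),a)
yaw=np.degrees(np.arctan2(R[1,2],R[0,2]));print(yaw)
for b in (a+8,a+16,a+24,240): rows([(peg(b,.0835),down(yaw+b-a))])
```

```text
[0.46083021 0.00157554 0.08357934] [ 6.39387655 12.3478304  -4.10712235] 0.015150232431500371 [-0.10951245 -0.14482918  2.01545126  0.00203074  1.26925105 -1.92365516]
[-0.06766908 -0.03840976  0.08357934] 0.0778101137803209 209.57975106709833
103.9083399961668
[ 0.01 -0.05 -1.09] [-8.   0.1  0.1]
[ 0.01 -0.27 -2.15] [-16.    0.1   0.1]
[ 0.01 -0.63 -3.18] [-24.    0.    0.1]
[ 0.01 -1.02 -3.96] [-30.4   0.    0.1]
```

Emit:
jog_arm(
  targets=[
    [0,-0.05,-1.09,-8,0,0,0.9],
    [0,-0.27,-2.15,-16,0,0,0.9],
    [0,-0.63,-3.18,-24,0,0,0.9],
    [0,-1.02,-3.96,-30.4,0,0,0.9],
    [0,-1.02,-3.96,-30.4,0,0,0.9],
  ],
)

```text
t: 4.1
tool_pos: [0.4808, -0.0333, 0.0835]
orientation: [-1.752, 0.732, 1.751]
force: [1.8, 8.8, 0.3]
opening: 0.0152
```

Run:
```python
from h import *
st,p,R=tool();print(p,st["force"],st["opening"],st["q"])
d=RS.T@(p-O);a=np.degrees(np.arctan2(d[1],d[0]))%360;print(d,np.hypot(*d[:2]),a)
c=cam("top","t3"); cv2.imwrite("pics/t3c.png",cv2.resize(c["frame"][190:290,270:370,::-1],(600,600),interpolation=cv2.INTER_CUBIC))
cam("wrist","w3")
```

```text
[ 0.48077479 -0.03332389  0.08352113] [1.81431771 8.83155346 0.26130241] 0.0152007657847169 [-0.17947342 -0.08403763  1.95980457  0.00509982  1.26419869 -2.52620266]
[-0.03882373 -0.06640444  0.08352113] 0.07692094439123598 239.68706941013073
```

View pics/w3.png

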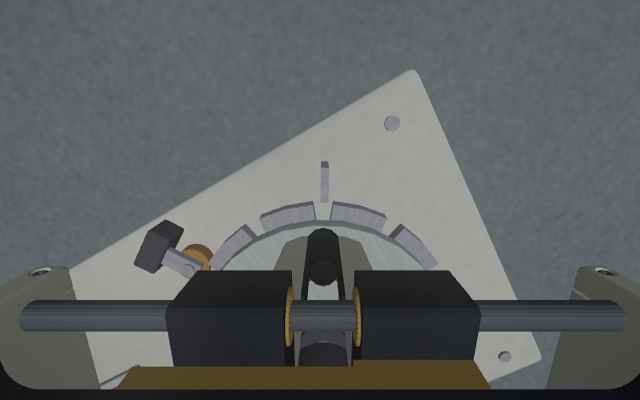

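Peg at (322,240–272) lines up with the fin (324,180). Release gently and see that it stays.

Emit:
jog_arm(
  targets=[
    [0,0,0,0,0,0,0.7],
    [0,0,0,0,0,0,0.7],
    [0,0,0,0,0,0,0.7],
  ],
)

```text
t: 4.58
tool_pos: [0.4805, -0.0332, 0.0835]
orientation: [-1.751, 0.733, 1.75]
force: [0.5, 0.0, 0.2]
opening: 0.0275
```

Emit:
jog_arm(
  targets=[
    [-4,0,0,0,0,0,0.7],
    [-8,0,0,0,0,0,0.6],
    [-10,0,0,0,0,0,0.55],
    [-10,0,0,0,0,0,0.55],
  ],
)

```text
t: 5.08
tool_pos: [0.4816, -0.034, 0.1855]
orientation: [-1.754, 0.733, 1.746]
force: [0.9, -1.0, -0.8]
opening: 0.0419
```

Run:
```python
from h import *
c=cam("wrist","w4")
st,p,R=tool();print(p,st["force"],st["opening"])
for z in(.112,.077): print(proj(c,W([-.039,-.0675,z])))
print("fin",proj(c,W([-.055,-.095,.071])))
cv2.imwrite("pics/w4c.png",cv2.resize(c["frame"][130:260,240:400,::-1],(800,650),interpolation=cv2.INTER_CUBIC)[:600])
```

```text
[ 0.4806022  -0.03385417  0.18373799] [-0.91107941  0.26366643 -0.42473314] 0.04149265715512233
[323.12006628 210.65452941]
[323.08946517 199.30317936]
fin [323.44278707 165.46052082]
```

View pics/w4c.png

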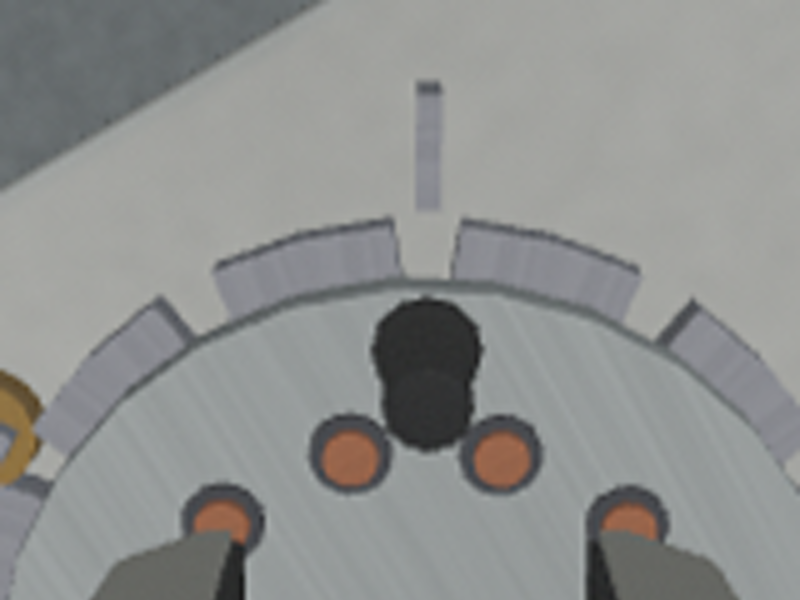

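Peg, slot and fin line up (all at column ~325.6), so it is home and seated. Now to the post.

Run:
```python
from h import *
rows([(W([0,.078,.20]),down(73.9))])
```

```text
[ -1.55 -14.53   3.79] [60.4  0.2  0.3]
```

Emit:
jog_arm(
  targets=[
    [-1.5,-3,0.8,10,0,0,0.58],
    [-1.5,-6,1.6,20,0,0,0.58],
    [-1.5,-9,2.4,30,0,0,0.58],
    [-1.5,-12,3,40,0,0,0.58],
    [-1.5,-14.5,3.8,50,0,0,0.58],
  ],
)

```text
t: 5.75
tool_pos: [0.5574, 0.0954, 0.1971]
orientation: [-1.129, 1.254, 1.133]
force: [-0.3, 0.3, -0.3]
opening: 0.0394
```

Run:
```python
from h import *
rows([(W([0,.078,.20]),down(73.9))])
```

```text
[-0.29 -0.09 -0.06] [10.1  0.2 -0. ]
```

Emit:
jog_arm(
  targets=[
    [-0.3,-0.1,0,10,0,0,0.58],
    [-0.3,-0.1,0,10.1,0,0,0.58],
    [-0.3,-0.1,0,10.1,0,0,0.58],
  ],
)

```text
t: 6.12
tool_pos: [0.5577, 0.0949, 0.1989]
orientation: [-0.999, 1.327, 1.005]
force: [0.9, -0.2, 0.4]
opening: 0.0393
```

Run:
```python
from h import *
c=cam("wrist","w5")
st,p,R=tool();print(p,st["force"],st["opening"],st["q"])
rows([(W([0,.078,.20]),down(73.9))])
for z in(.144,.097): print(proj(c,W([0,.078,z])))
cv2.imwrite("pics/w5c.png",cv2.resize(c["frame"][130:280,220:420,::-1],(800,600),interpolation=cv2.INTER_CUBIC)[:600])
```

```text
[0.55785611 0.09488197 0.19924677] [0.5724454  0.74766104 0.04267817] 0.03895185951213654 [ 0.07549733  0.048296    1.61062906  0.00355054  1.48326747 -1.21684266]
[-0.08 -0.03 -0.02] [ 0.1  0.2 -0.1]
[322.03201349 220.92606726]
[321.92220653 204.21079711]
```

View pics/w5c.png

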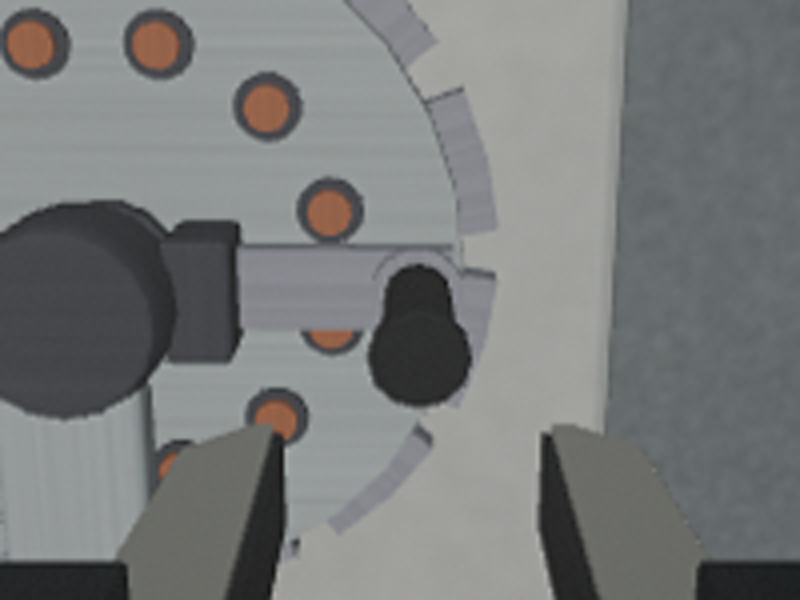

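Emit:
jog_arm(
  targets=[
    [3,0.1,0.15,0,0,0,0.64],
    [6,0.1,0.15,0,0,0,0.64],
    [8.5,0.1,0.15,0,0,0,0.64],
    [9.6,0.1,0.15,0,0,0,0.64],
    [9.6,0.1,0.15,0,0,0,0.64],
  ],
)

```text
t: 6.8
tool_pos: [0.5567, 0.0967, 0.1027]
orientation: [-0.998, 1.328, 1.005]
force: [-0.0, -0.2, 0.7]
opening: 0.0335
```

Run:
```python
from h import *
c=cam("wrist","w6")
st,p,R=tool();print(p,st["force"],st["opening"]);print(RS.T@(p-O))
```

```text
[0.55744618 0.09675634 0.10379312] [-0.2560756   0.36195732 -0.32173644] 0.03315836201468741
[-0.00125813  0.07984259  0.10379312]
```

View pics/w6.png

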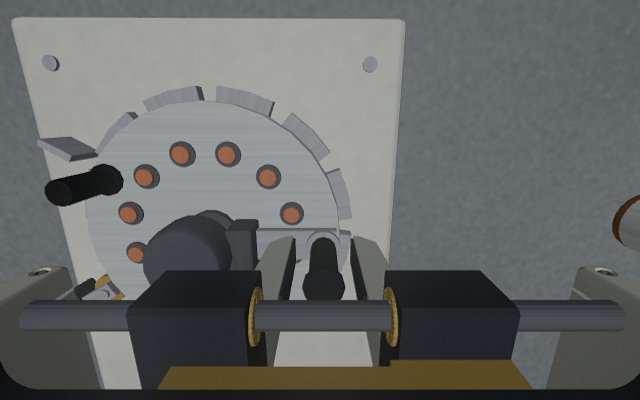

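Post (323,270) stands centred between the pads (297/350). Close.

Emit:
jog_arm(
  targets=[
    [0,0,0,0,0,0,0.95],
    [0,0,0,0,0,0,0.95],
    [0,0,0,0,0,0,0.95],
    [0,0,0,0,0,0,0.95],
  ],
  squeeze=45,
)

```text
t: 7.35
tool_pos: [0.5584, 0.0967, 0.105]
orientation: [-1.0, 1.325, 1.003]
force: [0.6, -1.4, 8.0]
opening: 0.0185
```

Emit:
jog_arm(
  targets=[
    [0,0,0.3,0,0,0,0.95],
    [0,0,0.6,0,0,0,0.95],
    [0,0,0.9,0,0,0,0.95],
    [0,0,1.1,0,0,0,0.95],
    [0,0,1.1,0,0,0,0.95],
  ],
)

```text
t: 7.98
tool_pos: [0.5611, 0.106, 0.1051]
orientation: [-1.001, 1.327, 1.002]
force: [-2.9, -8.1, 4.7]
opening: 0.0186
```

Run:
```python
from h import *
c=cam("wrist","w7")
st,p,R=tool();print(p,st["force"],RS.T@st["force"],st["opening"]);print(RS.T@(p-O))
```

```text
[0.5611026  0.10594431 0.1050687 ] [-1.72023949 -8.24095484  3.50850629] [ 0.63403245 -8.3946747   3.50850629] 0.018605123181407102
[-0.0002948   0.08968435  0.1050687 ]
```

View pics/w7.png

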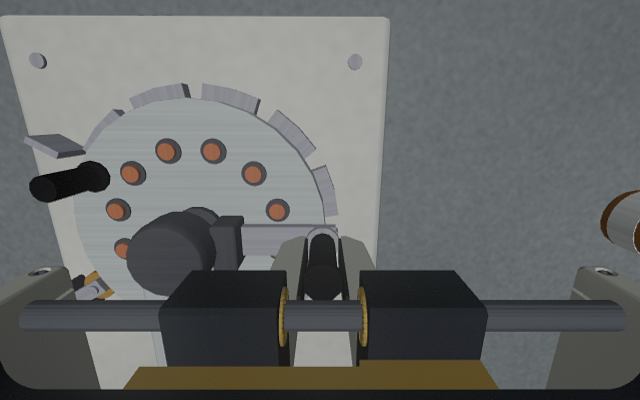

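Latch force of 8.4 N says ~10 mm of pull, but the 18.6 mm opening shows the pads partly on the cap edge. I'll regrip a little lower before lifting.

Emit:
jog_arm(
  targets=[
    [0,0,-0.5,0,0,0,0.95],
    [0,0,-1,0,0,0,0.95],
    [0,0,-1,0,0,0,0.64],
    [0,0,-1,0,0,0,0.64],
    [0,0,-1,0,0,0,0.64],
  ],
)

```text
t: 8.65
tool_pos: [0.5582, 0.0965, 0.1049]
orientation: [-1.001, 1.327, 1.002]
force: [0.3, 0.1, -0.0]
opening: 0.0334
```

Emit:
jog_arm(
  targets=[
    [0.3,0,0,0,0,0,0.64],
    [0.5,0,0,0,0,0,0.64],
    [0.5,0,0,0,0,0,0.64],
  ],
)

```text
t: 9.02
tool_pos: [0.5579, 0.0965, 0.0994]
orientation: [-1.001, 1.328, 1.003]
force: [0.5, 0.4, -0.3]
opening: 0.0333
```

Run:
```python
from h import *
st,p,R=tool();print(p,st["force"],st["opening"]);print(RS.T@(p-O))
```

```text
[0.5579486  0.09651247 0.09939079] [ 0.50986827  0.42834248 -0.33342625] 0.033333483724967354
[-0.00070778  0.07974771  0.09939079]
```

Emit:
jog_arm(
  targets=[
    [0,0,0,0,0,0,0.95],
    [0,0,0,0,0,0,0.95],
    [0,0,0,0,0,0,0.95],
    [0,0,0,0,0,0,0.95],
  ],
  squeeze=45,
)

```text
t: 9.52
tool_pos: [0.558, 0.0966, 0.0994]
orientation: [-1.001, 1.328, 1.003]
force: [-0.4, 1.6, -0.1]
opening: 0.0186
```

Run:
```python
from h import *
c=cam("wrist")
cv2.imwrite("pics/w8c.png",cv2.resize(c["frame"][200:320,240:400,::-1],(800,600),interpolation=cv2.INTER_CUBIC))
```

```text
(no output)
```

View pics/w8c.png

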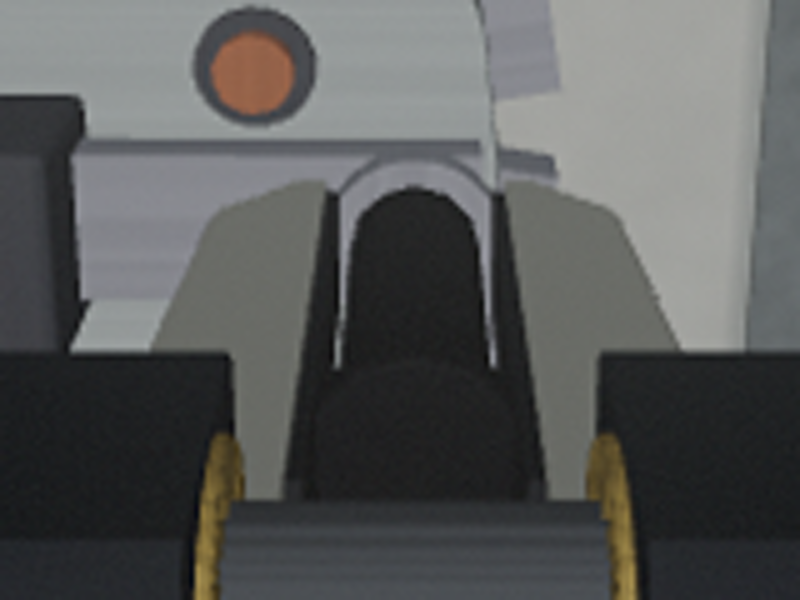

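Pads hold the 21 mm cap (shaft clear on both sides). The pads are too long to grip only the shaft, so I'll take the cap nearer mid-pad, with a firmer grip.

Emit:
jog_arm(
  targets=[
    [0,0,0,0,0,0,0.64],
    [0,0,0,0,0,0,0.64],
    [-0.9,0,0,0,0,0,0.64],
    [-1.2,0,0,0,0,0,0.64],
    [-1.2,0,0,0,0,0,0.64],
  ],
)

```text
t: 10.2
tool_pos: [0.5585, 0.0966, 0.1122]
orientation: [-1.001, 1.326, 1.002]
force: [0.0, -0.2, 0.1]
opening: 0.0337
```

Emit:
jog_arm(
  targets=[
    [0,0,0,0,0,0,0.95],
    [0,0,0,0,0,0,0.95],
    [0,0,0,0,0,0,0.95],
    [0,0,0,0,0,0,0.95],
  ],
  squeeze=58,
)

```text
t: 10.7
tool_pos: [0.5584, 0.0965, 0.1121]
orientation: [-1.001, 1.327, 1.002]
force: [-0.3, -0.5, -0.4]
opening: 0.0181
```

Emit:
jog_arm(
  targets=[
    [0,0,0.3,0,0,0,0.95],
    [0,0,0.6,0,0,0,0.95],
    [0,0,0.9,0,0,0,0.95],
    [0,0,1.15,0,0,0,0.95],
    [0,0,1.15,0,0,0,0.95],
  ],
)

```text
t: 11.32
tool_pos: [0.5613, 0.1063, 0.112]
orientation: [-1.002, 1.329, 1.001]
force: [-2.6, -8.0, 2.5]
opening: 0.0183
```

Run:
```python
from h import *
st,p,R=tool();print(p,RS.T@st["force"],st["opening"]);print(RS.T@(p-O))
c=cam("wrist")
cv2.imwrite("pics/w9.png",c["frame"][:,:,::-1])
H=W([.19,0,.112]); ax=RS[:,1]
for D in (2,4,6,8,12,16,20,22):
    Z=Ro.from_rotvec(ax*np.radians(D)).as_matrix()
    # swinging up: rotate so -x side goes up
    rows([(H+Z@(p-H),Z@R)])
```

```text
[0.56125601 0.10633183 0.11199029] [-0.27574589 -8.38302473  2.4867365 ] 0.01827127652914148
[-0.00025494  0.09009922  0.11199029]
[-0.66 -0.01  0.  ] [-0. -0.  2.]
[-1.33 -0.05  0.  ] [-0. -0.  4.]
[-1.99 -0.11  0.  ] [-0. -0.  6.]
[-2.65 -0.19 -0.  ] [-0. -0.  8.]
[-3.96 -0.42 -0.  ] [-0. -0. 12.]
[-5.24 -0.74 -0.  ] [-0. -0. 16.]
[-6.51 -1.15 -0.01] [-0. -0. 20.]
[-7.13 -1.39 -0.01] [-0.  -0.1 22. ]
```

View pics/w9.png

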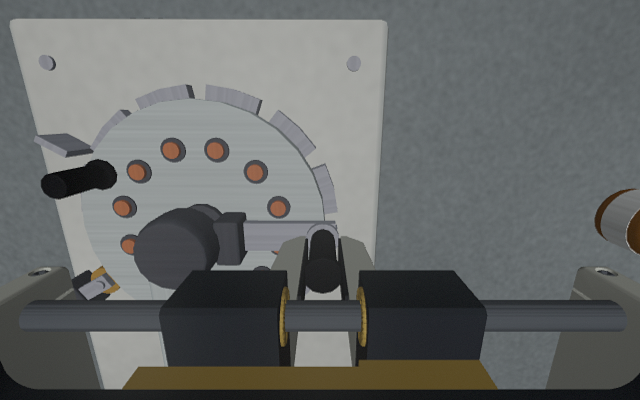

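Emit:
jog_arm(
  targets=[
    [-0.3,0,0.2,0,0,1,0.95],
    [-0.66,0,0.2,0,0,2,0.95],
    [-1.0,-0.03,0.2,0,0,3,0.95],
    [-1.33,-0.05,0.2,0,0,4,0.95],
    [-1.33,-0.05,0.2,0,0,4,0.95],
  ],
)

```text
t: 12.0
tool_pos: [0.5613, 0.1064, 0.1241]
orientation: [-0.961, 1.377, 1.053]
force: [-2.6, -8.3, -4.3]
opening: 0.0182
```

Run:
```python
from h import *
st,p,R=tool();print(p,RS.T@st["force"],st["opening"]);print(RS.T@(p-O))
c=cam("wrist")
cv2.imwrite("pics/w10.png",c["frame"][:,:,::-1])
H=W([.19,0,.112]); ax=RS[:,1]
for D in (4,8,12,16,18):
    Z=Ro.from_rotvec(ax*np.radians(D)).as_matrix()
    rows([(H+Z@(p-H),Z@R)])
```

```text
[0.56134084 0.10643238 0.12408193] [-0.21059133 -8.71147607 -4.26361082] 0.018232246746133735
[-0.00020134  0.09021936  0.12408193]
[-1.34 -0.04 -0.01] [-0. -0.  4.]
[-2.67 -0.17 -0.01] [-0. -0.  8.]
[-3.98 -0.39 -0.02] [-0. -0. 12.]
[-5.27 -0.7  -0.03] [-0.1 -0.  16. ]
[-5.91 -0.89 -0.03] [-0.1 -0.  18. ]
```

View pics/w10.png

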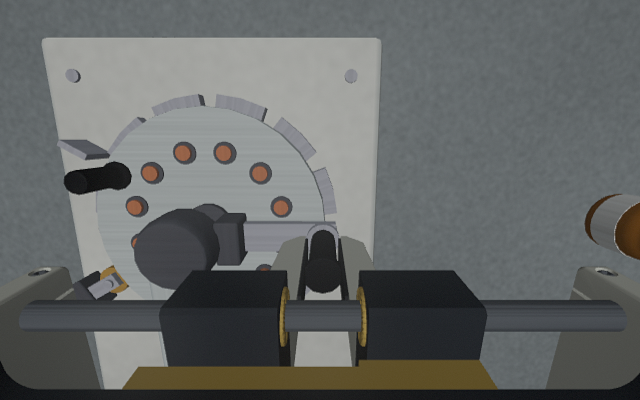

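The arm has come along (cup and post unmoved in the gripper view, ‑4 N load). Continue to about 22°.

Emit:
jog_arm(
  targets=[
    [-1.34,-0.04,0.1,0,0,4,0.95],
    [-2.67,-0.17,0.1,0,0,8,0.95],
    [-3.98,-0.39,0.1,0,0,12,0.95],
    [-5.27,-0.7,0.1,0,0,16,0.95],
    [-5.91,-0.89,0.1,0,0,18,0.95],
  ],
)

```text
t: 12.68
tool_pos: [0.5734, 0.1025, 0.1816]
orientation: [-0.756, 1.567, 1.286]
force: [-5.7, -7.1, -2.8]
opening: 0.0182
```

Emit:
jog_arm(
  targets=[
    [0,0,0.1,0,0,0,0.95],
    [0,0,0.1,0,0,0,0.95],
    [0,0,0.1,0,0,0,0.95],
  ],
)

```text
t: 13.05
tool_pos: [0.5725, 0.1023, 0.1804]
orientation: [-0.755, 1.571, 1.287]
force: [-4.9, -6.9, -2.2]
opening: 0.0184
```

Run:
```python
from h import *
st,p,R=tool();print(p,RS.T@st["force"],st["opening"],st["dq"].round(3));d=RS.T@(p-O);print(d)
H=np.array([.19,0,.112]); v0=np.array([-.000255,0,.112])-H; v=d-H
th=np.arctan2(v[2],-v[0])-np.arctan2(v0[2],-v0[0]); print("theta",th,"socket z",.112+.19*np.sin(th)-.012*np.cos(th))
c=cam("wrist"); cv2.imwrite("pics/w11.png",c["frame"][:,:,::-1])
s=cam("scene");cv2.imwrite("pics/s11.png",cv2.resize(s["frame"][145:280,250:410,::-1],(700,590),interpolation=cv2.INTER_CUBIC))
print([proj(c,W([-.039,-.0675,z])) for z in (.112,.092)], proj(c,W([-.045,-.078,.071])),proj(c,W([-.058,-.1,.071])))
S=W([.19-.19*np.cos(th)-.012*np.sin(th),0,.112+.19*np.sin(th)+.012*np.cos(th)]) # cup top
print("cuptop exp",proj(c,S),proj(s,S))
```

```text
[0.57252792 0.10232194 0.18041407] [-2.81176425 -7.99111421 -2.20224771] 0.018367428841588197 [ 0.     0.     0.002 -0.002 -0.001 -0.   ]
[0.011687   0.08937455 0.18041407]
theta 0.3663535520269047 socket z 0.16885685984728482
[array([142.36571274, 187.11074847]), array([155.54340617, 190.6102356 ])] [157.45476292 187.89447419] [136.63948204 175.24171324]
cuptop exp [168.44667928 245.10814684] [337.49166234 183.32981453]
```

View pics/w11.png

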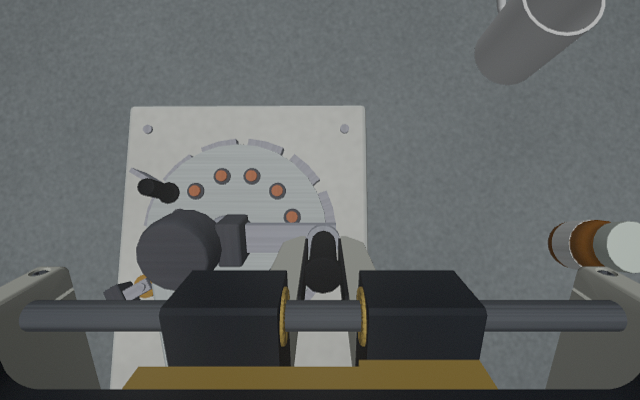

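View pics/s11.png

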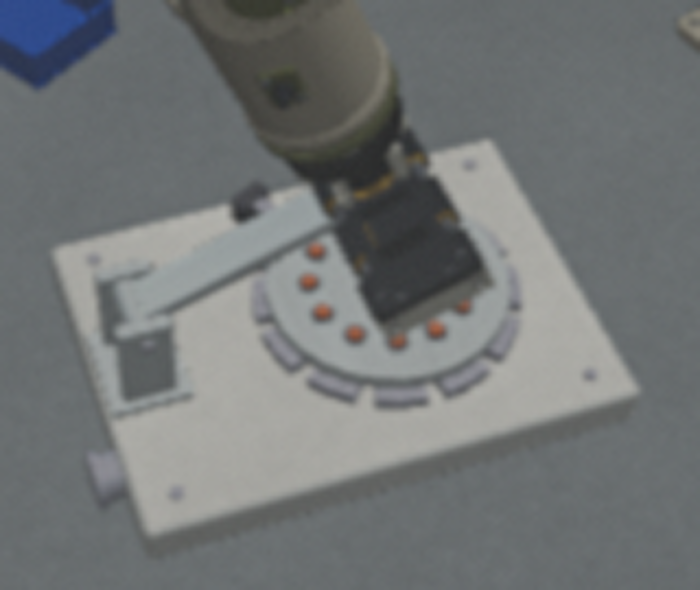

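Run:
```python
from h import *
c=cam("wrist"); st,p,R=tool(); print(p,st["force"])
cv2.imwrite("pics/w12.png",cv2.resize(c["frame"][130:240,110:250,::-1],(760,597),interpolation=cv2.INTER_CUBIC))
k=760/140
def q(P): u=proj(c,P); return (u-[110,130])*k
for n,P in [("finin",[-.053,-.0918,.071]),("finout",[-.064,-.111,.071]),("pegtop",[-.039,-.0675,.112]),("pegfoot",[-.039,-.0675,.077]),("slothome",[-.0475,-.0823,.059])]: print(n,q(W(P)).round())
for i in range(6): print(q(peg(240-30*i,.059)+(peg(240-30*i,.059)-W([0,0,.059]))*(.095/.078-1)).round())
```

```text
[0.57255977 0.10228244 0.18048764] [-4.90822332 -6.67029368 -2.44352047]
finin [187. 272.]
finout [ 88. 214.]
pegtop [176. 310.]
pegfoot [295. 341.]
slothome [271. 311.]
[272. 311.]
[459. 135.]
[704.  71.]
[945. 134.]
[1123.  310.]
[1189.  558.]
```

View pics/w12.png

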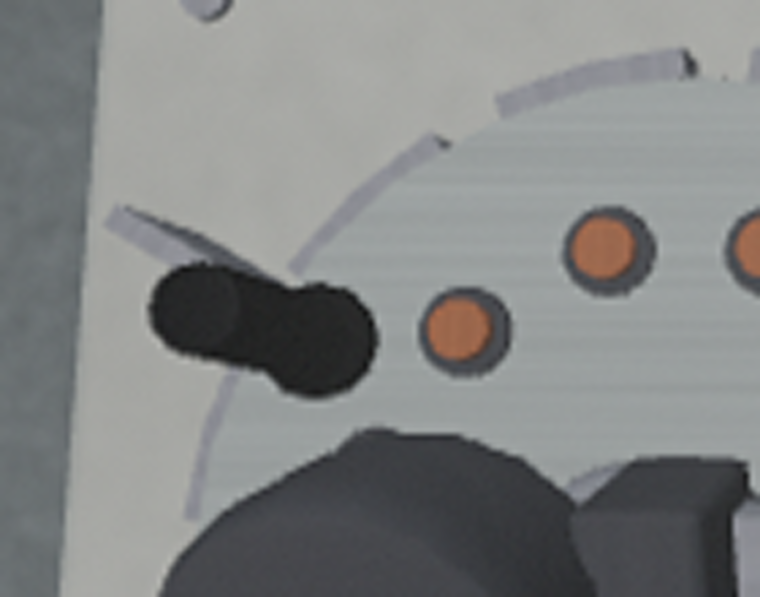

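Fin, peg and slots are all shifted by the same calibration offset of about 4 px, so the peg is still at home. The arm is up and steady, so I am handing in.

Run:
```python
from plant import robot, ticket
s=robot.read_state(); print(s["t"],s["tool_pos"],s["force"],s["opening"])
print(ticket.close_job())
```

```text
13.2 [0.57255977 0.10228244 0.18048764] [-4.90822332 -6.67029368 -2.44352047] 0.017951240053390286
the job is handed in; nothing more can be done
None
```

The wheel is home and the hold-down arm is up, still held by the gripper. I handed the job in at 13.2 s of the 53 s allowed; no verdict is reported.

- **Wheel:** I gripped the peg and turned the wheel about 65° anticlockwise to home, then let go. The wrist picture taken after letting go shows the peg, its slot and the fin in line to within about 1 mm.
- **Latch:** I pulled the post out about 10 mm with the arm still down. The spring force of 8.4 N agrees with that travel.
- **Arm:** I then swung the arm up about its hinge to about 0.37 rad. That puts the socket about 69 mm above the ball, a figure worked out from the gripper's position.

Two things did not go quite as planned:
- **Grip on the post:** The pads were too long to close on the shaft alone. After two regrips I held the post by its 21 mm cap at 58 N, and it did not slip in the checks afterwards.
- **Camera offset:** In the last wrist picture, the peg, fin and slots all sit about 4 px from where I predicted. Because they are shifted alike, I took it as camera calibration error and the wheel as still home.

I never went near the jar, mug or tray, but I did not measure their positions again at the end.

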